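# Drive out the seized cross pin of a focus handwheel

## Task

The focus handwheel is held on its shaft by a seized headed cross pin. Take the drift punch from its stand, feel for the knock-out hole in the upper flat of the hub, and press the pin right through and out at the bottom, without bearing hard on the hub itself. Put the drift back upright in its hole in the stand, then slide the freed handwheel outward along the shaft up to the retaining ring; leave the other things on the desk where they are.

Things in the scene. Friction and masses are not known exactly. Their poses are not given: they have to be found in the camera images.
- fixture: heavy pressing fixture fixed to the desk: steel base plate 84 x 145 x 10 mm, grey shaft clamp at its -y end (46 mm wide in x, y -72 to -44 mm, 75 mm high), slotted anvil in the middle. Origin on the desk straight below the shaft; z up, y along the shaft toward the black handwheel. The 12 mm steel shaft lies along y at x = 0, z = 55 mm; the hub on it, with milled flats, rests on the anvil
- clamp_face (a point): point of the fixture at x = 0, on the clamp's face toward the hub (y = -44 mm), level with the upper flat of the hub (z = 66 mm). In the 14 mm wide flat is a 6.6 mm knock-out hole down to the pin, on x = 0. Shafts are clamped more or less far in: the hole, hub and handwheel with it, lies 32 to 56 mm from here in +y and no reading tells where: feel or look. Hub: y -29 to +25 mm from the hole
- anvil_slot (a point): point of the fixture at x = 0, y = -7 mm, on top of the anvil under the hub (z = 44 mm); its 10 mm slot lets the brass pin drop. Pin: 6.8 mm thick, 20 mm long, 9 mm head under the hub; plain upper end 4.5 mm below the hub's upper flat (z = 61.5 mm). It goes out downward only, into the slot: moves under 8 to 16 N, lets go after 9 to 20 mm and drops
- wheel (a joint): how far the black ribbed handwheel (disc 44 mm diameter, 16 mm thick, on the shaft axis, z = 55 mm) is slid outward along the shaft (the fixture's +y), m: 0 as pinned, its centre then 33 mm beyond the hole in +y; 0.034 against the dark retaining ring. Blocked while the pin or the drift is in the hole; then it slides with about 2 N
- drift: steel drift punch, 119 mm long, about 90 g, round: nose 5.6 mm diameter and 28 mm long, its end flat, edge bevelled to 5 mm, then a shoulder and a 12 mm shank (28 to 115 mm from the tip), knurled from 72 to 112 mm. Origin at the tip of the nose, z along the punch toward the struck end. It starts upright in the stand
- drift_tip (a point): tip of the drift's nose; axes as the drift
- stand: fixed brown punch stand, 46 x 100 x 46 mm high; origin on the desk under its centre, long side y. Stepped hole at x = y = 0: 15 mm wide from the top down to z = 32 mm, 9.5 mm wide below. The drift's shoulder rests on the step: tip 4 mm over the desk, shank standing 73 mm out of the block. Two short fixed stub punches at y = -33 and +33 mm, tops at z = 68 mm
- spare_eyepiece: bystander: black and white eyepiece, 39 mm diameter, 52 mm high, standing on the desk; origin under its centre
- lab_timer: bystander: white digital timer 62 x 66 x 20 mm lying on the desk; origin under its centre
- immersion_oil: bystander: small brown bottle with black cap, 28 mm diameter, 64 mm high; origin under its centre

How it is judged:
By the outcome, as a careful person would: the job done as asked, in the order asked, and still so for the second after the job is handed in, with the robot touching nothing.
It also fails if it takes over 72 s, if anything falls off the work surface, if the arm or the gripper's body presses on something with over 40 N, if the wrist force passes 120 N, or if a joint passes its speed limit or range.

## Robot

A 7-joint arm with a two-finger parallel gripper is mounted at the origin on a cart in front of the work surface, level with it; the furniture and walls round the work are solid. World frame = base frame: x ahead of the robot, y to its left, z up, the work surface at z = 0. Lengths are in m, angles in rad, forces in N, time in s.
With the tool pointing down it reaches from about 0.425 to 0.925 m from the base axis. Payload 6.8 kg.
Tool frame: the origin (TCP) lies between the finger pads; the fingertips stand r.tcp_to_tips ahead of it and the grasp point (between the pads) lies 3 mm ahead of it (r.tcp_to_tips is the distance from the TCP to the fingertips, in m); z points along the fingers, y is the line along which they close (so a half turn about z gives the same grasp; the last joint's range is limited). The gripper opens to 85 mm and grips with 20 to 120 N. Pads are 22 mm wide; open, the fingers measure 114 mm over their backs; the gripper's body (76 mm by 85 mm) begins 54 mm behind the grasp point. The pads swing forward as they close: fully open they stand 13 mm farther back than shut.
Start: joints at [-0.108, 0.477, 0.022, 1.555, -0.011, 1.109, -0.083], TCP at [0.675, 0, 0.253] pointing down, gripper open.
Joint ranges: [-2.96, 2.96], [-0.34, 2.1], [-1.41, 1.46], [0.24, 2.44], [-1.37, 4.51], [0.17, 1.92], [-2.96, 2.96]. Speed limits (rad/s): [2.39, 2.39, 3.14, 3.14, 3.14, 3.14, 3.14].

## Interface

Orientations are given as a rotation vector (axis times angle).
In Python, from bench import r gives the robot as it stands. The module is installed in compiled form; this text tells all that it offers.
- The arm moves only by the tool step_arm, never from a script. Its argument "moves" is a list of rows, each an object of numbers: "rx", "ry", "rz": the turn, a rotation vector about the tool's x, y, z in degrees; "dx", "dy", "dz": the shift along the tool's x, y, z in mm; "gripper": the opening, from -1 (shut) to 1 (fully open). In form: [{"rx": .., "ry": .., "rz": .., "dx": .., "dy": .., "dz": .., "gripper": ..}, ...]. A call has 1 to 20 rows; each row shifts and turns the commanded pose from where the row before left it, along the tool's axes as they then stand; what a row does not reach is not made up. A row lasts 1/8 s, in which the tool goes at most 62.5 mm and 10.7 degrees, less where a joint would pass 70% of its speed; a pose out of reach is approached as far as the arm can. A call is refused whole if a number of a shift passes 62.5 or a number of a turn 10.7, either way. A call with a gripper value outside its range is refused whole. The fingers move at their own pace and stop on an object; "grip_force" is the grip in N (left out, the last holds). Time passes only in rows, so rows that do not move let the fingers close. It gives the time, the measured TCP pose, the force, the opening and the grip force at its end, in the units of the state.
- r.get_obs(): the state, without advancing time (a new reading comes with each control period).
- r.grab_frame(name): name is "scene" or "side" or "wrist"; returns the picture (420x560x3 uint8, blue, green, red); there is no depth.
- r.camera_info(name): a dict with "mtx" (3x3 intrinsics, pixels), "rvec" (rotation vector, rad) and "tvec" (3), from world to camera coordinates, as OpenCV has them. Camera axes: x right, y down, z forward; pixel columns grow to the right and rows downward; lengths in m; the calibration is good to about 2 mm. A picture is of the moment at which its call begins: read the wrist's pose just before it. camera_info takes no time and is no camera call; for the wrist camera it gives the pose at the moment of the call.
- r.hand_in(): hands the job in; it is judged then, once.
The state is a dict: "clock": time; "joints": joint angles; "qvel": joint speeds; "tau": joint torques, N m; "tcp_pos": TCP position; "orientation": TCP orientation; "contact_force": force on the tool from outside, world axes, zero at the start; "moment": the same for the moment, N m; "grip_width": finger opening in m; "gripper_force": force on a finger pad.
Only numpy, scipy, OpenCV 4.12 (cv2) and the standard library are available. Lean on these libraries where they do the work, as an engineer would, in place of code of your own. Each camera call takes 0.05 s, during which the arm holds its last target. There are 200 camera calls.

## Working session

There is one attempt and no reset: what is moved stays moved. The work goes in short steps, Python scripts to look and compute and a tool call to move; the robot and the scene stay as the last step left them, time stands still between calls to the robot, and variables do not carry over. Pictures are saved under pics/ and viewed, at most 10 in all, crops included, and the job is handed in when it is done.

Besides the shell and the picture viewer there is one more tool, called in YAML: its name, and indented under it one key for each argument. step_arm: Moves the arm, as the interface text tells. Its arguments: {"type":"object","properties":{"moves":{"type":"array","items":{"type":"object","properties":{"rx":{"type":"number"},"ry":{"type":"number"},"rz":{"type":"number"},"dx":{"type":"number"},"dy":{"type":"number"},"dz":{"type":"number"},"gripper":{"type":"number"}}}},"grip_force":{"type":"number"}},"required":["moves"]}

```bash
mkdir -p pics; cat > h.py <<'E'
from bench import r
import numpy as np, cv2
from scipy.spatial.transform import Rotation as R
def cam(n):
    c=r.camera_info(n); M=R.from_rotvec(np.ravel(c["rvec"])).as_matrix(); return np.array(c["mtx"]),M,np.ravel(c["tvec"])
def ray(c,uv):
    K,M,t=c; d=M.T@np.linalg.solve(K,[uv[0],uv[1],1.]); return -M.T@t,d/np.linalg.norm(d)
def onz(c,uv,z):
    o,d=ray(c,uv); return o+d*(z-o[2])/d[2]
def proj(c,p):
    K,M,t=c; q=K@(M@np.asarray(p,float)+t); return q[:2]/q[2]
def tri(rays):
    A=np.zeros((3,3));b=np.zeros(3)
    for o,d in rays:
        P=np.eye(3)-np.outer(d,d);A+=P;b+=P@o
    x=np.linalg.solve(A,b); return x,[np.linalg.norm((np.eye(3)-np.outer(d,d))@(x-o)) for o,d in rays]
E
python3 - <<'E'
from h import *
o=r.get_obs();print(o,r.tcp_to_tips)
for n in("scene","side","wrist"):
    cv2.imwrite(f"pics/{n}0.png",r.grab_frame(n)); c=cam(n);print(n,c[0].tolist(),(-c[1].T@c[2]).round(3),c[1].round(2).tolist())
E
```

```text
{'clock': 0.0, 'joints': array([-0.10810348,  0.47780815,  0.02231754,  1.55645931, -0.0114742 ,
        1.10928859, -0.0831284 ]), 'qvel': array([ 0.00176423, -0.00118433,  0.00013936,  0.00185802, -0.00184263,
        0.00030931,  0.00027167]), 'tau': array([-5.45967814e-04, -5.96443820e+01,  1.60769675e+00, -2.81194621e+01,
        1.24063640e-02,  9.39900521e-03,  2.20753498e-05]), 'tcp_pos': array([ 6.74446328e-01, -3.24927595e-06,  2.52316537e-01]), 'orientation': array([-2.22057028e+00, -2.22063206e+00,  2.19733917e-03]), 'contact_force': array([-0.54947145, -0.21155071,  0.37769445]), 'moment': array([ 0.07138824,  0.00117422, -0.0601586 ]), 'gripper_force': 0.0, 'grip_width': 0.08510902383498246} 0.022
scene [[442.3584800382378, 0.0, 282.38913623821526], [0.0, 442.3584800382378, 214.9411096726229], [0.0, 0.0, 1.0]] [ 0.128 -0.606  0.84 ] [[0.74, -0.68, 0.01], [-0.49, -0.55, -0.68], [0.46, 0.49, -0.74]]
side [[423.72338221919614, 0.0, 270.9748558959184], [0.0, 423.72338221919614, 197.7441565190138], [0.0, 0.0, 1.0]] [-0.02  -0.626  0.576] [[0.64, -0.77, -0.0], [-0.39, -0.33, -0.86], [0.66, 0.55, -0.51]]
wrist [[364.84607283587593, 0.0, 285.68431228255025], [0.0, 364.84607283587593, 213.4126145028227], [0.0, 0.0, 1.0]] [0.675 0.075 0.372] [[1.0, -0.0, -0.0], [-0.0, -0.95, 0.3], [-0.0, -0.3, -0.95]]
```

View pics/scene0.png

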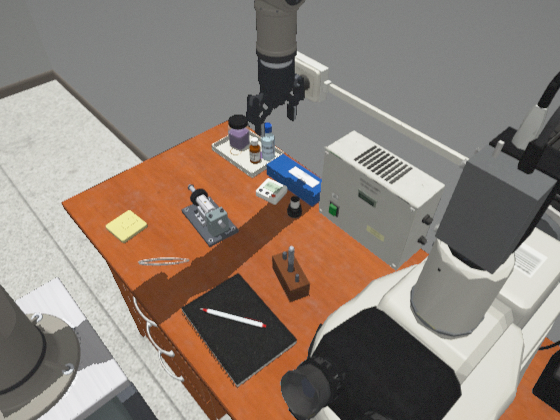

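View pics/side0.png

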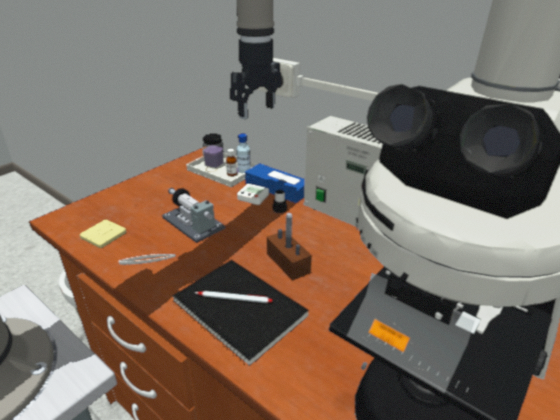

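View pics/wrist0.png

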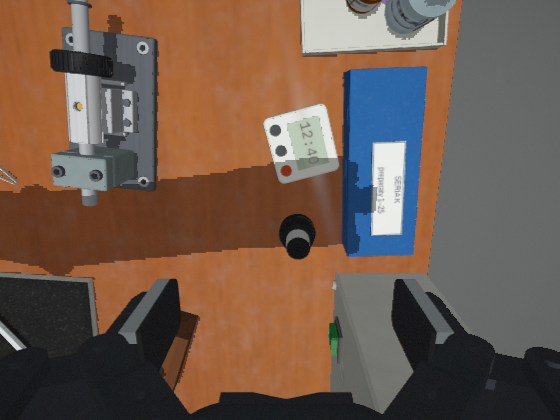

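The wrist view shows the hole as a golden spot at (79,106) on the hub, with the clamp near (95,170) and the stand half hidden by a finger at (185,340). In the scene view the drift top is near (291,248), and in the side view near (289,214).

```bash
python3 - <<'E'
from h import *
w=cam("wrist");s=cam("scene");d=cam("side")
print("hole",onz(w,(79,106),.066)); 
for n,u in dict(shaftend=(90,200),shafttip=(78,3)).items(): print(n,onz(w,u,.055))
for n,u in dict(scr1=(144,47),scr2=(143,181),c3=(157,38),c4=(157,190)).items(): print(n,onz(w,u,.010))
print("dtop",tri([ray(s,(291,248)),ray(d,(289.5,214))]), onz(s,(291,248),.119),onz(d,(289.5,214),.119))
a=cv2.imread("pics/scene0.png")[235:310,250:330];b=cv2.imread("pics/side0.png")[205:280,250:330]
cv2.imwrite("pics/c1.png",np.hstack([cv2.resize(x,None,fx=5,fy=5,interpolation=cv2.INTER_CUBIC) for x in(a,b)]))
E
```

```text
hole [0.5078023  0.07009081 0.066     ]
shaftend [ 0.49789882 -0.01141316  0.055     ]
shafttip [0.5140079 0.1462385 0.055    ]
scr1 [0.54528061 0.12067703 0.01      ]
scr2 [ 0.52973868 -0.00377402  0.01      ]
c3 [0.55792189 0.12813344 0.01      ]
c4 [ 0.54293579 -0.013142    0.01      ]
dtop (array([ 0.52835686, -0.21047067,  0.1280682 ]), [np.float64(5.5825749846146575e-05), np.float64(5.582574984628062e-05)]) [ 0.53343172 -0.20537358  0.119     ] [ 0.53948136 -0.20211952  0.119     ]
```

View pics/c1.png

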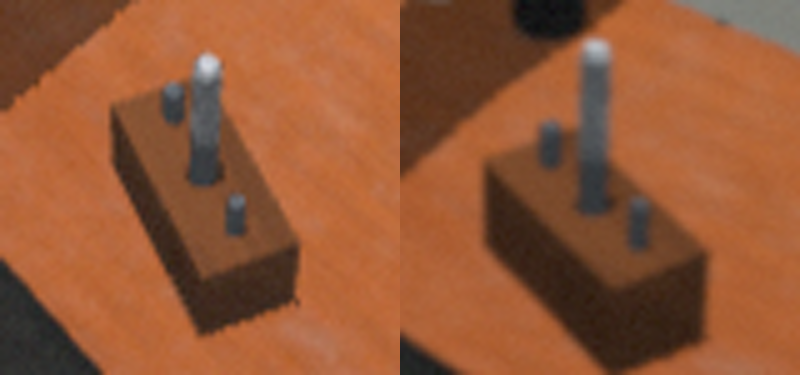

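The crops put the drift top at about (291.4,246.6) in the scene view and (289.2,214) in the side view, and it enters the block at (290.8,271.4) and (288.6,246). Next I'll bring the wrist camera over the stand.

step_arm:
  moves:
    - {"dx": -40,"dy": -20}
    - {"dx": -40,"dy": -20}
    - {"dx": -40,"dy": -20}
    - {"dx": -40,"dy": -20}
    - {"dx": -40,"dy": -20}
    - {"dx": -20,"dy": -20}
    - {}
    - {}

```text
invalid input at $.moves[0]: expected keys rx, ry, rz, dx, dy, dz, gripper
```

```bash
python3 - <<'E'
from h import *
o=r.get_obs();print(o["tcp_pos"],o["orientation"],o["contact_force"])
c=cam("wrist");im=r.grab_frame("wrist");cv2.imwrite("pics/w1.png",im)
np.save("w1cam.npy",np.array(c,dtype=object),allow_pickle=True)
print(proj(c,[.535,-.206,.119]))
E
```

```text
[ 6.74595643e-01 -2.52365200e-05  2.52557260e-01] [-2.22080483e+00 -2.22082348e+00  1.65662081e-03] [ 0.27653378  0.573575   -0.48075471]Traceback (most recent call last):
  File "<stdin>", line 4, in <module>
ValueError: could not broadcast input array from shape (3,3) into shape (3,)
```

View pics/w1.png

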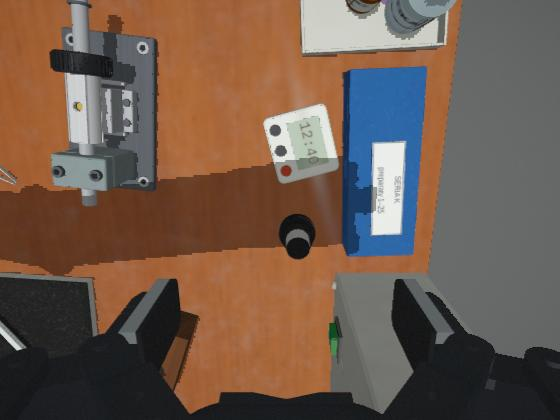

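The move was refused because every row needs all the keys, so this picture is the same start view as before.

step_arm:
  moves:
    - {"rx": 0,"ry": 0,"rz": 0,"dx": -40,"dy": -20,"dz": 0,"gripper": 1}
    - {"rx": 0,"ry": 0,"rz": 0,"dx": -40,"dy": -20,"dz": 0,"gripper": 1}
    - {"rx": 0,"ry": 0,"rz": 0,"dx": -40,"dy": -20,"dz": 0,"gripper": 1}
    - {"rx": 0,"ry": 0,"rz": 0,"dx": -40,"dy": -20,"dz": 0,"gripper": 1}
    - {"rx": 0,"ry": 0,"rz": 0,"dx": -40,"dy": -20,"dz": 0,"gripper": 1}
    - {"rx": 0,"ry": 0,"rz": 0,"dx": -20,"dy": -20,"dz": 0,"gripper": 1}
    - {"rx": 0,"ry": 0,"rz": 0,"dx": 0,"dy": 0,"dz": 0,"gripper": 1}
    - {"rx": 0,"ry": 0,"rz": 0,"dx": 0,"dy": 0,"dz": 0,"gripper": 1}

```text
clock: 1.2
tcp_pos: [0.5555, -0.2191, 0.2533]
orientation: [-2.22, -2.222, -0.001]
contact_force: [-0.4, 0.4, 0.8]
grip_width: 0.0854
gripper_force: 0.0
```

```bash
cat >> h.py <<'E'
import pickle
def snap(tag,n="wrist"):
    c=cam(n);im=r.grab_frame(n);cv2.imwrite(f"pics/{tag}.png",im);pickle.dump(c,open(f"{tag}.pkl","wb"));return c,im
def load(tag): return pickle.load(open(f"{tag}.pkl","rb")),cv2.imread(f"pics/{tag}.png")
E
python3 - <<'E'
from h import *
c,im=snap("w1");print(r.get_obs()["tcp_pos"],proj(c,[.535,-.206,.119]))
E
```

```text
[ 0.55580546 -0.2186499   0.25324123] [256.81161083 190.37463021]
```

View pics/w1.png

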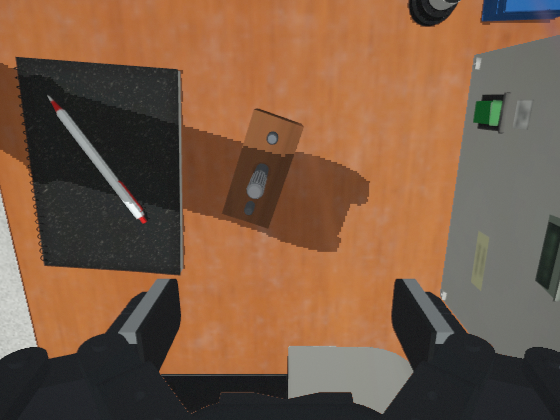

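step_arm:
  moves:
    - {"rx": 0,"ry": 0,"rz": 0,"dx": -30,"dy": -25,"dz": 0,"gripper": 1}
    - {"rx": 0,"ry": 0,"rz": 0,"dx": -30,"dy": -25,"dz": 0,"gripper": 1}
    - {"rx": 0,"ry": 0,"rz": 0,"dx": 0,"dy": 0,"dz": 0,"gripper": 1}
    - {"rx": 0,"ry": 0,"rz": 0,"dx": 0,"dy": 0,"dz": 0,"gripper": 1}

```text
clock: 1.75
tcp_pos: [0.5061, -0.2786, 0.2533]
orientation: [-2.219, -2.224, -0.001]
contact_force: [0.7, -0.1, 0.4]
grip_width: 0.0855
gripper_force: 0.0
```

In this view the stand is at about (262,168). The drift's knurled end is near (256,190), which matches the prediction of (256.8,190.4), and the stubs are at (272,138) and (249,209).

```bash
python3 - <<'E'
from h import *
c2,im2=snap("w2"); c1,im1=load("w1")
P={}
for t,c,im in(("w1",c1,im1),("w2",c2,im2)):
    u=proj(c,[.535,-.206,.1]).astype(int); print(t,u)
    x0,y0=u[0]-60,u[1]-60; cr=im[y0:y0+120,x0:x0+120]
    hsv=cv2.cvtColor(cr,cv2.COLOR_BGR2HSV)
    m=((hsv[...,1]<70)&(hsv[...,2]>60)).astype(np.uint8)
    n,l,st,ce=cv2.connectedComponentsWithStats(m)
    for i in range(1,n):
        if st[i,4]>15: print("  comp",st[i]+[x0,y0,0,0,0],(ce[i]+[x0,y0]).round(1))
    cv2.imwrite(f"pics/{t}c.png",cv2.resize(cr,(400,400),interpolation=cv2.INTER_CUBIC)); print(x0,y0)
cv2.imwrite("pics/c2.png",np.hstack([cv2.imread(f"pics/{t}c.png") for t in("w1","w2")]))
E
```

```text
w1 [258 184]
  comp [267 132  11  12 112] [272.  137.7]
  comp [246 164  22  35 453] [256.9 183.6]
  comp [244 205   9  10  60] [247.9 210.2]
198 124
w2 [325 103]
  comp [326  56  14  14 140] [332.9  62.3]
  comp [310  95  26  19 386] [323.2 103.6]
  comp [301 137   9  10  69] [304.7 141.8]
265 43
```

View pics/c2.png

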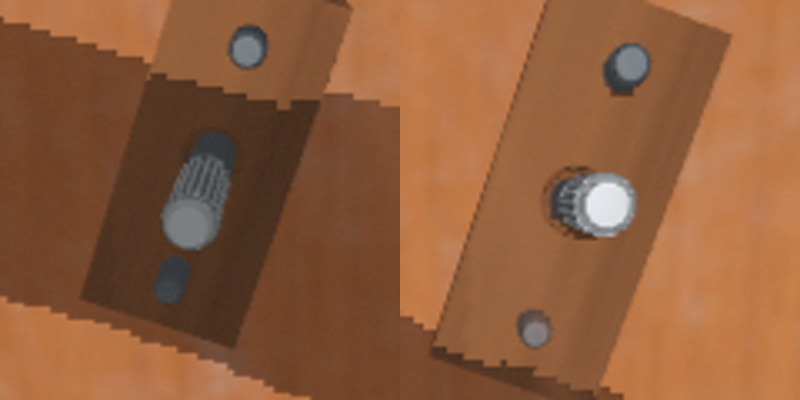

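In the crops the drift's end face is at w1 (255,190.6) and w2 (327.1,104.2). The stub tops are at w1 (272.1,138.4) and (249.3,209.8), and at w2 (334.3,61.9) and (305.8,142.6).

```bash
python3 - <<'E'
from h import *
c1,_=load("w1");c2,_=load("w2");s=cam("scene");d=cam("side")
p,e=tri([ray(c1,(255,190.6)),ray(c2,(327.1,104.2))]);print("top",p,e,onz(c1,(255,190.6),.119),onz(c2,(327.1,104.2),.119),onz(s,(291.4,246.8),.119),onz(d,(289.2,214.5),.119))
A,e=tri([ray(c1,(272.1,138.4)),ray(c2,(334.3,61.9))]);B,e2=tri([ray(c1,(249.3,209.8)),ray(c2,(305.8,142.6))])
print(A,B,(A+B)/2,np.linalg.norm(A-B),np.degrees(np.arctan2(-(A-B)[0],(A-B)[1])))
A,B=[ (onz(c1,a,.068)+onz(c2,b,.068))/2 for a,b in(((272.1,138.4),(334.3,61.9)),((249.3,209.8),(305.8,142.6)))]
print(A,B,(A+B)/2,np.linalg.norm(A-B)); print(r.get_obs()["tcp_pos"])
E
```

```text
top [ 0.53375093 -0.20637917  0.11847433] [np.float64(0.00012757160066610902), np.float64(0.0001275716006660599)] [ 0.53369983 -0.20616599  0.119     ] [ 0.53379227 -0.20645471  0.119     ] [ 0.53622007 -0.20362011  0.119     ] [ 0.53767865 -0.20277219  0.119     ]
[ 0.54437523 -0.17508641  0.06294376] [ 0.52317667 -0.2382435   0.06040436] [ 0.53377595 -0.20666496  0.06167406] 0.06666817670624477 -18.554233345741434
[ 0.54415488 -0.17506341  0.068     ] [ 0.52336364 -0.23667454  0.068     ] [ 0.53375926 -0.20586897  0.068     ] 0.06502466629382568
[ 0.50632701 -0.27828814  0.25324743]
```

step_arm:
  moves:
    - {"rx": 0,"ry": 0,"rz": 2,"dx": 24,"dy": 9,"dz": 0,"gripper": 1}
    - {"rx": 0,"ry": 0,"rz": 2,"dx": 24,"dy": 9,"dz": 0,"gripper": 1}
    - {"rx": 0,"ry": 0,"rz": 2,"dx": 24,"dy": 10,"dz": 0,"gripper": 1}
    - {"rx": 0,"ry": 0,"rz": 0,"dx": 0,"dy": 0,"dz": 30,"gripper": 1}
    - {"rx": 0,"ry": 0,"rz": 0,"dx": 0,"dy": 0,"dz": 30,"gripper": 1}
    - {"rx": 0,"ry": 0,"rz": 0,"dx": 0,"dy": 0,"dz": 20,"gripper": 1}
    - {"rx": 0,"ry": 0,"rz": 0,"dx": 0,"dy": 0,"dz": 0,"gripper": 1}
    - {"rx": 0,"ry": 0,"rz": 0,"dx": 0,"dy": 0,"dz": 0,"gripper": 1}

```text
clock: 2.8
tcp_pos: [0.5365, -0.2084, 0.1741]
orientation: [2.333, 2.103, 0.001]
contact_force: [0.8, 0.6, -0.3]
grip_width: 0.0854
gripper_force: 0.0
```

```bash
python3 - <<'E'
from h import *
o=r.get_obs();print(o["tcp_pos"]); M=R.from_rotvec(o["orientation"]).as_matrix();print(M.round(3))
d=np.array([.5338,-.2062,.099])-o["tcp_pos"];print(M.T@d*1000)
E
```

```text
[ 0.53654118 -0.20841394  0.17408582]
[[ 0.103  0.995  0.001]
 [ 0.995 -0.103 -0.   ]
 [ 0.     0.001 -1.   ]]
[ 1.91409652 -3.04852753 75.08221633]
```

step_arm:
  grip_force: 80
  moves:
    - {"rx": 0,"ry": 0,"rz": 0,"dx": 2,"dy": -3,"dz": 0,"gripper": 1}
    - {"rx": 0,"ry": 0,"rz": 0,"dx": 0,"dy": 0,"dz": 30,"gripper": 1}
    - {"rx": 0,"ry": 0,"rz": 0,"dx": 0,"dy": 0,"dz": 30,"gripper": 1}
    - {"rx": 0,"ry": 0,"rz": 0,"dx": 0,"dy": 0,"dz": 15,"gripper": 1}
    - {"rx": 0,"ry": 0,"rz": 0,"dx": 0,"dy": 0,"dz": 0,"gripper": 1}
    - {"rx": 0,"ry": 0,"rz": 0,"dx": 0,"dy": 0,"dz": 0,"gripper": 0}
    - {"rx": 0,"ry": 0,"rz": 0,"dx": 0,"dy": 0,"dz": 0,"gripper": -1}
    - {"rx": 0,"ry": 0,"rz": 0,"dx": 0,"dy": 0,"dz": 0,"gripper": -1}
    - {"rx": 0,"ry": 0,"rz": 0,"dx": 0,"dy": 0,"dz": 0,"gripper": -1}
    - {"rx": 0,"ry": 0,"rz": 0,"dx": 0,"dy": 0,"dz": 0,"gripper": -1}
    - {"rx": 0,"ry": 0,"rz": 0,"dx": 0,"dy": 0,"dz": 0,"gripper": -1}
    - {"rx": 0,"ry": 0,"rz": 0,"dx": 0,"dy": 0,"dz": 0,"gripper": -1}

```text
clock: 4.3
tcp_pos: [0.533, -0.2069, 0.0987]
orientation: [2.334, 2.102, 0.001]
contact_force: [-0.6, 0.2, 5.2]
grip_width: 0.01
gripper_force: 77.9
```

step_arm:
  moves:
    - {"rx": 0,"ry": 0,"rz": 0,"dx": 0,"dy": 0,"dz": -10,"gripper": -1}
    - {"rx": 0,"ry": 0,"rz": 0,"dx": 0,"dy": 0,"dz": -20,"gripper": -1}
    - {"rx": 0,"ry": 0,"rz": 0,"dx": 0,"dy": 0,"dz": -25,"gripper": -1}
    - {"rx": 0,"ry": 0,"rz": 0,"dx": 0,"dy": 0,"dz": -25,"gripper": -1}
    - {"rx": 0,"ry": 0,"rz": 0,"dx": 0,"dy": 0,"dz": -20,"gripper": -1}
    - {"rx": 0,"ry": 0,"rz": 0,"dx": 0,"dy": 0,"dz": 0,"gripper": -1}
    - {"rx": 0,"ry": 0,"rz": 0,"dx": 35,"dy": 0,"dz": 0,"gripper": -1}
    - {"rx": 0,"ry": 0,"rz": 0,"dx": 40,"dy": 0,"dz": 0,"gripper": -1}
    - {"rx": 0,"ry": 0,"rz": 0,"dx": 40,"dy": 0,"dz": 0,"gripper": -1}
    - {"rx": 0,"ry": 0,"rz": 0,"dx": 40,"dy": 0,"dz": 0,"gripper": -1}
    - {"rx": 0,"ry": 0,"rz": 0,"dx": 25,"dy": 0,"dz": 0,"gripper": -1}
    - {"rx": 0,"ry": 0,"rz": 0,"dx": 0,"dy": 0,"dz": 0,"gripper": -1}
    - {"rx": 0,"ry": 0,"rz": 0,"dx": 0,"dy": 0,"dz": 0,"gripper": -1}

```text
clock: 5.92
tcp_pos: [0.5509, -0.029, 0.1975]
orientation: [-2.335, -2.101, 0.003]
contact_force: [-0.4, -0.8, -1.6]
grip_width: 0.01
gripper_force: 78.0
```

```bash
python3 - <<'E'
from h import *
o=r.get_obs();print(o["tcp_pos"],o["contact_force"],o["grip_width"])
c,im=snap("w3"); print(proj(c,[.508,.07,.066])); t=o["tcp_pos"];print("tip",proj(c,t-[0,0,.0947]))
E
```

```text
[ 0.5509097  -0.0289722   0.19752681] [-0.44845965 -0.84451697 -1.58825275] 0.010046055775048298
[202.86193546  68.72555578]
tip [285.59550848 225.83246649]
```

View pics/w3.png

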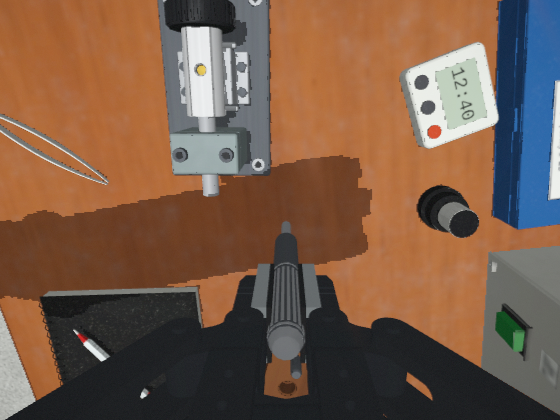

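The view shows the hole, with the golden pin in it, at (201,70), the clamp at (207,153) and the drift's nose tip at (286,223), close to the prediction of (285.6,225.8).

```bash
python3 - <<'E'
from h import *
c3,im=load("w3"); im0=cv2.imread("pics/wrist0.png")
from scipy.spatial.transform import Rotation
def gold(im,u):
    x,y=int(u[0])-14,int(u[1])-14; h=cv2.cvtColor(im[y:y+28,x:x+28],cv2.COLOR_BGR2HSV)
    m=(h[...,0]>12)&(h[...,0]<35)&(h[...,1]>80); v,w=np.nonzero(m); return np.array([w.mean()+x,v.mean()+y]),m.sum(),np.ptp(w)+1,np.ptp(v)+1
g=gold(im,(201,70)); g0=gold(im0,(79,106));print(g,g0)
for z in(.0615,.064,.066): print(z,onz(c3,g[0],z))
# shaft/hub axis: bright hub rows edges
gr=cv2.cvtColor(im,cv2.COLOR_BGR2GRAY)
for row in(40,50,60,80,90,100,108): print(row,gr[row,170:240:2].tolist())
# clamp front edge / tip
for row in range(212,236,2): print(row,gr[row,274:300].tolist())
o=r.get_obs();print(o["tcp_pos"])
E
```

```text
(array([200.87671233,  69.47945205]), np.int64(73), np.int64(9), np.int64(10)) (array([ 78.4375, 105.75  ]), np.int64(32), np.int64(17), np.int64(11))
0.0615 [0.50571007 0.07011466 0.0615    ]
0.064 [0.50623408 0.06987871 0.064     ]
0.066 [0.50665328 0.06968995 0.066     ]
40 [110, 110, 109, 110, 111, 109, 164, 186, 154, 226, 232, 234, 231, 231, 236, 235, 233, 233, 234, 234, 148, 180, 176, 166, 152, 129, 75, 62, 62, 61, 62, 63, 65, 64, 62]
50 [111, 111, 111, 112, 113, 114, 170, 181, 177, 221, 231, 234, 232, 231, 235, 237, 233, 234, 234, 235, 163, 169, 179, 170, 157, 136, 114, 123, 205, 217, 153, 86, 110, 115, 113]
60 [113, 110, 112, 112, 120, 200, 186, 176, 192, 150, 231, 234, 234, 231, 234, 239, 234, 234, 235, 234, 197, 155, 183, 174, 163, 141, 112, 121, 214, 217, 176, 88, 89, 201, 212]
80 [111, 113, 113, 112, 113, 191, 201, 177, 182, 180, 221, 233, 235, 234, 233, 236, 238, 235, 235, 235, 234, 149, 181, 178, 168, 153, 133, 119, 212, 215, 202, 105, 91, 113, 202]
90 [110, 114, 115, 113, 113, 174, 116, 115, 176, 193, 153, 233, 235, 236, 233, 235, 240, 236, 235, 236, 234, 182, 168, 180
[... 1057 characters left out ...]
 77, 78]
224 [75, 74, 73, 73, 73, 73, 73, 78, 93, 96, 98, 98, 96, 97, 96, 96, 83, 76, 75, 74, 76, 75, 75, 77, 79, 78]
226 [77, 74, 74, 73, 75, 73, 72, 82, 93, 97, 98, 97, 96, 97, 95, 95, 88, 78, 77, 75, 76, 76, 76, 79, 77, 78]
228 [76, 76, 77, 77, 76, 76, 76, 87, 93, 97, 98, 96, 97, 97, 98, 96, 86, 81, 76, 77, 76, 77, 77, 79, 79, 80]
230 [75, 74, 77, 76, 75, 74, 74, 87, 93, 97, 97, 98, 97, 97, 97, 94, 89, 79, 77, 77, 78, 78, 80, 82, 80, 79]
232 [76, 75, 73, 76, 75, 75, 74, 84, 93, 95, 87, 85, 84, 82, 91, 94, 88, 78, 78, 77, 79, 80, 80, 80, 79, 81]
234 [74, 74, 75, 74, 73, 65, 53, 51, 54, 51, 52, 53, 52, 53, 52, 51, 51, 56, 69, 75, 78, 79, 78, 78, 78, 77]
[ 0.55102779 -0.02933187  0.1977126 ]
```

step_arm:
  moves:
    - {"rx": 0,"ry": 0,"rz": 0,"dx": 30,"dy": -18,"dz": 0,"gripper": -1}
    - {"rx": 0,"ry": 0,"rz": 0,"dx": 30,"dy": -18,"dz": 0,"gripper": -1}
    - {"rx": 0,"ry": 0,"rz": 0,"dx": 24,"dy": -15,"dz": 0,"gripper": -1}
    - {"rx": 0,"ry": 0,"rz": 0,"dx": 10,"dy": -4,"dz": 0,"gripper": -1}
    - {"rx": 0,"ry": 0,"rz": 0,"dx": 0,"dy": 0,"dz": 12,"gripper": -1}
    - {"rx": 0,"ry": 0,"rz": 0,"dx": 0,"dy": 0,"dz": 12,"gripper": -1}
    - {"rx": 0,"ry": 0,"rz": 0,"dx": 0,"dy": 0,"dz": 0,"gripper": -1}
    - {"rx": 0,"ry": 0,"rz": 0,"dx": 0,"dy": 0,"dz": 0,"gripper": -1}

```text
clock: 6.98
tcp_pos: [0.5069, 0.0708, 0.174]
orientation: [-2.336, -2.101, 0.001]
contact_force: [-0.2, 0.2, -0.1]
grip_width: 0.0101
gripper_force: 78.1
```

```bash
python3 - <<'E'
from h import *
o=r.get_obs();print(o["tcp_pos"],o["contact_force"],o["moment"],R.from_rotvec(o["orientation"]).as_matrix().round(4).tolist())
c,im=snap("w4"); t=o["tcp_pos"];print("tip",proj(c,t-[0,0,.0947]),"hole",proj(c,[.5061,.0699,.066]))
x,y=246,150
cv2.imwrite("pics/w4c.png",cv2.resize(im[y:y+90,x:x+90],(600,600),interpolation=cv2.INTER_CUBIC))
E
```

```text
[0.50685665 0.07078922 0.17404704] [-0.15896821  0.15650508 -0.08289862] [-0.01909511  0.04266423 -0.04227005] [[0.1056, 0.9944, -0.0004], [0.9944, -0.1056, -0.0003], [-0.0003, -0.0003, -1.0]]
tip [285.4262341  225.85589853] hole [284.45103993 220.51582982]
```

View pics/w4c.png

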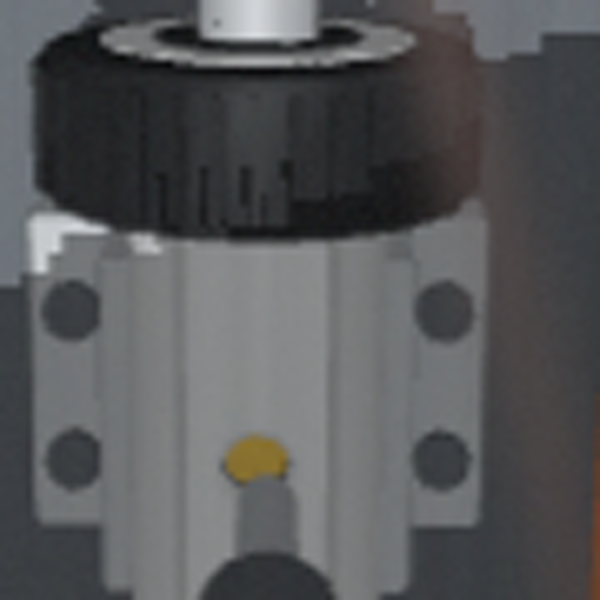

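The hole rim is centred at about full-frame (284.5,219.9). The flat's mid-line there is at column 284.7, and the nose tip's axis is at (286,226) with its front edge at row 221.7. So the tip has to shift about -0.8 mm in tool x and -1.1 mm in tool y.

step_arm:
  moves:
    - {"rx": 0,"ry": 0,"rz": 0,"dx": -0.8,"dy": -1.1,"dz": 6,"gripper": -1}
    - {"rx": 0,"ry": 0,"rz": 0,"dx": 0,"dy": 0,"dz": 5,"gripper": -1}
    - {"rx": 0,"ry": 0,"rz": 0,"dx": 0,"dy": 0,"dz": 1,"gripper": -1}
    - {"rx": 0,"ry": 0,"rz": 0,"dx": 0,"dy": 0,"dz": 0,"gripper": -1}
    - {"rx": 0,"ry": 0,"rz": 0,"dx": 0,"dy": 0,"dz": 0,"gripper": -1}

```text
clock: 7.65
tcp_pos: [0.5056, 0.0708, 0.1624]
orientation: [2.335, 2.102, 0.0]
contact_force: [0.6, -0.2, -1.3]
grip_width: 0.0101
gripper_force: 78.1
```

```bash
python3 - <<'E'
from h import *
o=r.get_obs();print(o["tcp_pos"],o["contact_force"],o["moment"])
E
```

```text
[0.50562459 0.07083876 0.16243206] [ 0.64909674 -0.19014861 -1.30713616] [0.03044712 0.01368972 0.01391883]
```

step_arm:
  moves:
    - {"rx": 0,"ry": 0,"rz": 0,"dx": 0,"dy": 0,"dz": 1,"gripper": -1}
    - {"rx": 0,"ry": 0,"rz": 0,"dx": 0,"dy": 0,"dz": 1,"gripper": -1}
    - {"rx": 0,"ry": 0,"rz": 0,"dx": 0,"dy": 0,"dz": 0,"gripper": -1}

```text
clock: 8.02
tcp_pos: [0.5056, 0.0708, 0.1604]
orientation: [2.335, 2.102, 0.0]
contact_force: [0.3, 0.1, 0.1]
grip_width: 0.0099
gripper_force: 78.1
```

step_arm:
  moves:
    - {"rx": 0,"ry": 0,"rz": 0,"dx": 0,"dy": 0,"dz": 0.7,"gripper": -1}
    - {"rx": 0,"ry": 0,"rz": 0,"dx": 0,"dy": 0,"dz": 0,"gripper": -1}

```text
clock: 8.28
tcp_pos: [0.5055, 0.0705, 0.1595]
orientation: [2.335, 2.102, -0.0]
contact_force: [0.1, -1.3, -1.5]
grip_width: 0.0098
gripper_force: 78.2
```

step_arm:
  moves:
    - {"rx": 0,"ry": 0,"rz": 0,"dx": 0,"dy": 0,"dz": 0.7,"gripper": -1}
    - {"rx": 0,"ry": 0,"rz": 0,"dx": 0,"dy": 0,"dz": 0,"gripper": -1}

```text
clock: 8.52
tcp_pos: [0.5055, 0.0706, 0.1588]
orientation: [2.335, 2.102, -0.0]
contact_force: [0.3, -1.1, -1.0]
grip_width: 0.0098
gripper_force: 78.2
```

step_arm:
  moves:
    - {"rx": 0,"ry": 0,"rz": 0,"dx": 0,"dy": 0,"dz": 0.7,"gripper": -1}
    - {"rx": 0,"ry": 0,"rz": 0,"dx": 0,"dy": 0,"dz": 0,"gripper": -1}

```text
clock: 8.78
tcp_pos: [0.5055, 0.0706, 0.1582]
orientation: [2.335, 2.102, -0.0]
contact_force: [0.3, -1.8, -0.6]
grip_width: 0.01
gripper_force: 78.2
```

step_arm:
  moves:
    - {"rx": 0,"ry": 0,"rz": 0,"dx": -0.4,"dy": 0,"dz": 0.7,"gripper": -1}
    - {"rx": 0,"ry": 0,"rz": 0,"dx": 0,"dy": 0,"dz": 0,"gripper": -1}

```text
clock: 9.02
tcp_pos: [0.5054, 0.0704, 0.1574]
orientation: [-2.335, -2.102, -0.0]
contact_force: [-0.2, -1.6, 0.1]
grip_width: 0.0099
gripper_force: 78.2
```

step_arm:
  moves:
    - {"rx": 0,"ry": 0,"rz": 0,"dx": 0,"dy": 0,"dz": 0.7,"gripper": -1}
    - {"rx": 0,"ry": 0,"rz": 0,"dx": 0,"dy": 0,"dz": 0,"gripper": -1}

```text
clock: 9.28
tcp_pos: [0.5054, 0.0704, 0.1567]
orientation: [2.335, 2.102, -0.0]
contact_force: [-0.3, -1.5, -0.4]
grip_width: 0.0101
gripper_force: 78.2
```

step_arm:
  moves:
    - {"rx": 0,"ry": 0,"rz": 0,"dx": -0.4,"dy": 0,"dz": 0.7,"gripper": -1}
    - {"rx": 0,"ry": 0,"rz": 0,"dx": 0,"dy": 0,"dz": 0.7,"gripper": -1}
    - {"rx": 0,"ry": 0,"rz": 0,"dx": 0,"dy": 0,"dz": 0,"gripper": -1}

```text
clock: 9.65
tcp_pos: [0.5057, 0.0703, 0.156]
orientation: [2.334, 2.102, 0.001]
contact_force: [-1.2, -1.8, 5.7]
grip_width: 0.01
gripper_force: 78.9
```

step_arm:
  moves:
    - {"rx": 0,"ry": 0,"rz": 0,"dx": 0,"dy": 0,"dz": 1,"gripper": -1}
    - {"rx": 0,"ry": 0,"rz": 0,"dx": 0,"dy": 0,"dz": 0,"gripper": -1}

```text
clock: 9.9
tcp_pos: [0.5059, 0.0703, 0.1555]
orientation: [2.334, 2.102, 0.002]
contact_force: [-2.0, -1.8, 8.5]
grip_width: 0.0096
gripper_force: 79.5
```

step_arm:
  moves:
    - {"rx": 0,"ry": 0,"rz": 0,"dx": -0.2,"dy": -0.3,"dz": 1,"gripper": -1}
    - {"rx": 0,"ry": 0,"rz": 0,"dx": 0,"dy": 0,"dz": 1,"gripper": -1}
    - {"rx": 0,"ry": 0,"rz": 0,"dx": 0,"dy": 0,"dz": 0,"gripper": -1}

```text
clock: 10.28
tcp_pos: [0.5059, 0.0702, 0.1538]
orientation: [2.334, 2.102, 0.003]
contact_force: [-1.9, -1.5, 11.1]
grip_width: 0.0102
gripper_force: 79.6
```

step_arm:
  moves:
    - {"rx": 0,"ry": 0,"rz": 0,"dx": 0,"dy": 0,"dz": 1,"gripper": -1}
    - {"rx": 0,"ry": 0,"rz": 0,"dx": 0,"dy": 0,"dz": 1,"gripper": -1}
    - {"rx": 0,"ry": 0,"rz": 0,"dx": 0,"dy": 0,"dz": 0,"gripper": -1}

```text
clock: 10.65
tcp_pos: [0.5059, 0.0702, 0.1518]
orientation: [2.334, 2.102, 0.003]
contact_force: [-2.2, -1.1, 12.5]
grip_width: 0.0101
gripper_force: 79.5
```

step_arm:
  moves:
    - {"rx": 0,"ry": 0,"rz": 0,"dx": 0,"dy": -0.2,"dz": 1,"gripper": -1}
    - {"rx": 0,"ry": 0,"rz": 0,"dx": 0,"dy": 0,"dz": 1,"gripper": -1}
    - {"rx": 0,"ry": 0,"rz": 0,"dx": 0,"dy": 0,"dz": 1,"gripper": -1}
    - {"rx": 0,"ry": 0,"rz": 0,"dx": 0,"dy": 0,"dz": 0,"gripper": -1}

```text
clock: 11.15
tcp_pos: [0.5057, 0.0702, 0.1487]
orientation: [2.334, 2.102, 0.003]
contact_force: [-1.7, -0.5, 10.2]
grip_width: 0.0096
gripper_force: 79.5
```

step_arm:
  moves:
    - {"rx": 0,"ry": 0,"rz": 0,"dx": 0,"dy": 0,"dz": 1,"gripper": -1}
    - {"rx": 0,"ry": 0,"rz": 0,"dx": 0,"dy": 0,"dz": 1,"gripper": -1}
    - {"rx": 0,"ry": 0,"rz": 0,"dx": 0,"dy": 0,"dz": 1,"gripper": -1}
    - {"rx": 0,"ry": 0,"rz": 0,"dx": 0,"dy": 0,"dz": 0,"gripper": -1}

```text
clock: 11.65
tcp_pos: [0.5054, 0.0701, 0.1447]
orientation: [2.334, 2.102, 0.002]
contact_force: [1.9, 0.0, 0.1]
grip_width: 0.0104
gripper_force: 78.2
```

step_arm:
  moves:
    - {"rx": 0,"ry": 0,"rz": 0,"dx": 0,"dy": 0,"dz": 1,"gripper": -1}
    - {"rx": 0,"ry": 0,"rz": 0,"dx": 0,"dy": 0,"dz": 1,"gripper": -1}
    - {"rx": 0,"ry": 0,"rz": 0,"dx": 0,"dy": 0,"dz": 0,"gripper": -1}

```text
clock: 12.02
tcp_pos: [0.5053, 0.07, 0.1424]
orientation: [2.334, 2.102, 0.001]
contact_force: [2.6, -0.9, -0.1]
grip_width: 0.01
gripper_force: 78.1
```

step_arm:
  moves:
    - {"rx": 0,"ry": 0,"rz": 0,"dx": 0,"dy": 0.3,"dz": 1,"gripper": -1}
    - {"rx": 0,"ry": 0,"rz": 0,"dx": 0,"dy": 0,"dz": 1,"gripper": -1}
    - {"rx": 0,"ry": 0,"rz": 0,"dx": 0,"dy": 0,"dz": 1,"gripper": -1}
    - {"rx": 0,"ry": 0,"rz": 0,"dx": 0,"dy": 0,"dz": 1,"gripper": -1}
    - {"rx": 0,"ry": 0,"rz": 0,"dx": 0,"dy": 0,"dz": 0,"gripper": -1}

```text
clock: 12.65
tcp_pos: [0.5053, 0.0698, 0.1384]
orientation: [2.335, 2.102, 0.0]
contact_force: [3.6, -0.4, -0.1]
grip_width: 0.0099
gripper_force: 78.1
```

step_arm:
  moves:
    - {"rx": 0,"ry": 0,"rz": 0,"dx": 0,"dy": 0.5,"dz": -4,"gripper": -1}
    - {"rx": 0,"ry": 0,"rz": 0,"dx": 0,"dy": 0,"dz": -6,"gripper": -1}
    - {"rx": 0,"ry": 0,"rz": 0,"dx": 0,"dy": 0,"dz": -8,"gripper": -1}
    - {"rx": 0,"ry": 0,"rz": 0,"dx": 0,"dy": 0,"dz": -10,"gripper": -1}
    - {"rx": 0,"ry": 0,"rz": 0,"dx": 0,"dy": 0,"dz": -15,"gripper": -1}
    - {"rx": 0,"ry": 0,"rz": 0,"dx": 0,"dy": 0,"dz": -20,"gripper": -1}
    - {"rx": 0,"ry": 0,"rz": 0,"dx": 0,"dy": 0,"dz": 0,"gripper": -1}
    - {"rx": 0,"ry": 0,"rz": 0,"dx": 0,"dy": 0,"dz": 0,"gripper": -1}

```text
clock: 13.65
tcp_pos: [0.5053, 0.0697, 0.2012]
orientation: [-2.334, -2.102, 0.001]
contact_force: [-0.3, -1.2, -0.9]
grip_width: 0.0097
gripper_force: 78.3
```

```bash
python3 - <<'E'
from h import *
o=r.get_obs();t=o["tcp_pos"];print(t,o["contact_force"],R.from_rotvec(o["orientation"]).as_matrix().round(4).tolist())
c,im=snap("w5");print("tip pred",proj(c,t-[0,0,.0947]),"hole",proj(c,[.5061,.0701,.066]))
h=cv2.cvtColor(im[185:235,265:305],cv2.COLOR_BGR2HSV);m=(h[...,0]>12)&(h[...,0]<35)&(h[...,1]>80);print("gold px",m.sum())
gr=cv2.cvtColor(im,cv2.COLOR_BGR2GRAY)
for row in range(214,236,2): print(row,gr[row,272:300].tolist())
u=proj(c,[.5061,.0701,.0655]).astype(int);print(u,im[u[1]-8:u[1]+9:2,u[0]-8:u[0]+9:2].mean(2).astype(int).tolist())
M=R.from_rotvec(o["orientation"]).as_matrix();print(M.T@(np.array([.5335,-.2066,t[2]])-t)*1000)
E
```

```text
[0.5053036  0.06973241 0.2012439 ] [-0.27828329 -1.15396333 -0.85651393] [[0.1045, 0.9945, -0.0004], [0.9945, -0.1045, -0.0], [-0.0001, -0.0004, -1.0]]
tip pred [285.48352063 225.89104134] hole [286.5821725  206.85060186]
gold px 0
214 [122, 123, 125, 120, 111, 130, 134, 136, 135, 137, 135, 133, 133, 134, 137, 137, 136, 135, 134, 134, 134, 135, 134, 135, 113, 116, 123, 121]
216 [122, 123, 125, 120, 109, 130, 134, 136, 136, 136, 135, 134, 134, 134, 137, 138, 137, 136, 135, 135, 135, 135, 134, 133, 113, 117, 123, 121]
218 [123, 122, 127, 121, 111, 129, 134, 136, 136, 136, 136, 133, 133, 135, 136, 138, 136, 135, 134, 135, 135, 135, 134, 133, 114, 116, 123, 122]
220 [122, 123, 127, 121, 110, 131, 135, 135, 136, 136, 135, 132, 132, 133, 136, 136, 134, 135, 135, 134, 135, 135, 134, 133, 113, 116, 122, 121]
222 [122, 122, 127, 121, 112, 132, 135, 135, 136, 135, 125, 106, 96, 96, 95, 93, 94, 109, 131, 134, 135, 135, 134, 128, 111, 116, 122, 121]
224 [122, 122, 125, 121, 110, 131, 135, 136, 136, 126, 99, 94, 95, 95, 95, 92, 93, 93, 110, 131, 135, 135, 134, 127, 112, 116, 121, 122]
226 [122, 1
[... 440 characters left out ...]
137, 136, 108, 92, 90, 83, 81, 81, 80, 89, 91, 100, 130, 134, 135, 134, 126, 114, 119, 122, 121]
234 [121, 123, 127, 121, 111, 131, 132, 116, 67, 49, 49, 50, 52, 53, 50, 52, 52, 49, 48, 68, 106, 128, 133, 127, 114, 118, 121, 122]
[286 206] [[134, 137, 135, 133, 137, 136, 135, 135, 136], [134, 136, 135, 133, 138, 136, 134, 134, 136], [134, 136, 135, 122, 94, 116, 133, 135, 136], [134, 136, 105, 25, 24, 25, 89, 133, 136], [135, 136, 65, 28, 26, 26, 46, 132, 134], [134, 136, 121, 38, 27, 34, 108, 133, 135], [135, 136, 131, 116, 113, 115, 129, 134, 135], [135, 137, 134, 133, 134, 135, 134, 135, 135], [134, 135, 135, 133, 137, 136, 134, 134, 134]]
[-2.71873337e+02  5.69168599e+01  1.96245910e-03]
```

The hole is now dark with no gold left, so the pin is out, and the drift still sits the same way in the grip. It goes back to the stand next.

step_arm:
  moves:
    - {"rx": 0,"ry": 0,"rz": 0,"dx": -25,"dy": 5,"dz": 0,"gripper": -1}
    - {"rx": 0,"ry": 0,"rz": 0,"dx": -40,"dy": 9,"dz": 0,"gripper": -1}
    - {"rx": 0,"ry": 0,"rz": 0,"dx": -40,"dy": 9,"dz": 0,"gripper": -1}
    - {"rx": 0,"ry": 0,"rz": 0,"dx": -40,"dy": 9,"dz": 0,"gripper": -1}
    - {"rx": 0,"ry": 0,"rz": 0,"dx": -40,"dy": 9,"dz": 0,"gripper": -1}
    - {"rx": 0,"ry": 0,"rz": 0,"dx": -40,"dy": 9,"dz": 0,"gripper": -1}
    - {"rx": 0,"ry": 0,"rz": 0,"dx": -30,"dy": 5,"dz": 0,"gripper": -1}
    - {"rx": 0,"ry": 0,"rz": 0,"dx": -17,"dy": 2,"dz": 0,"gripper": -1}
    - {"rx": 0,"ry": 0,"rz": 0,"dx": 0,"dy": 0,"dz": 20,"gripper": -1}
    - {"rx": 0,"ry": 0,"rz": 0,"dx": 0,"dy": 0,"dz": 20,"gripper": -1}
    - {"rx": 0,"ry": 0,"rz": 0,"dx": 0,"dy": 0,"dz": 0,"gripper": -1}
    - {"rx": 0,"ry": 0,"rz": 0,"dx": 0,"dy": 0,"dz": 0,"gripper": -1}

```text
clock: 15.2
tcp_pos: [0.5343, -0.2063, 0.1618]
orientation: [2.334, 2.103, 0.0]
contact_force: [0.2, -0.5, -0.7]
grip_width: 0.01
gripper_force: 78.3
```

```bash
python3 - <<'E'
from h import *
o=r.get_obs();t=o["tcp_pos"];print(t,o["contact_force"])
c,im=snap("w6");M=R.from_rotvec(o["orientation"]).as_matrix()
print(M.T@(np.array([.5332,-.2066,.0987])-t)*1000)
cv2.imwrite("pics/w6c.png",cv2.resize(im[140:260,225:345],(600,600),interpolation=cv2.INTER_CUBIC))
print("stand hole z46",proj(c,[.5338,-.2062,.046]), "stubA",proj(c,[.5443,-.1751,.068]))
x=int(proj(c,[.5443,-.1751,.068])[0])-15;y=int(proj(c,[.5443,-.1751,.068])[1])-15
h=cv2.cvtColor(im[y:y+30,x:x+30],cv2.COLOR_BGR2HSV);m=((h[...,1]<70)&(h[...,2]>60)).astype(np.uint8);v,w=np.nonzero(m);print(w.mean()+x,v.mean()+y,m.sum())
E
```

```text
[ 0.53425043 -0.20627215  0.16178758] [ 0.15745067 -0.5428961  -0.65234519]
[-0.44762739 -1.02551754 63.08725078]
stand hole z46 [284.68140825 215.54641609] stubA [296.65439669 175.44452488]
295.5546875 171.4921875 256
```

step_arm:
  moves:
    - {"rx": 0,"ry": 0,"rz": 0,"dx": -0.4,"dy": -1,"dz": 8,"gripper": -1}
    - {"rx": 0,"ry": 0,"rz": 0,"dx": 0,"dy": 0,"dz": 8,"gripper": -1}
    - {"rx": 0,"ry": 0,"rz": 0,"dx": 0,"dy": 0,"dz": 6,"gripper": -1}
    - {"rx": 0,"ry": 0,"rz": 0,"dx": 0,"dy": 0,"dz": 5,"gripper": -1}
    - {"rx": 0,"ry": 0,"rz": 0,"dx": 0,"dy": 0,"dz": 5,"gripper": -1}
    - {"rx": 0,"ry": 0,"rz": 0,"dx": 0,"dy": 0,"dz": 2,"gripper": -1}
    - {"rx": 0,"ry": 0,"rz": 0,"dx": 0,"dy": 0,"dz": 0,"gripper": -1}

```text
clock: 16.12
tcp_pos: [0.5329, -0.207, 0.1273]
orientation: [-2.335, -2.102, 0.0]
contact_force: [-0.3, 0.6, -0.6]
grip_width: 0.0098
gripper_force: 78.3
```

step_arm:
  moves:
    - {"rx": 0,"ry": 0,"rz": 0,"dx": 0,"dy": 0,"dz": 4,"gripper": -1}
    - {"rx": 0,"ry": 0,"rz": 0,"dx": 0,"dy": 0,"dz": 4,"gripper": -1}
    - {"rx": 0,"ry": 0,"rz": 0,"dx": 0,"dy": 0,"dz": 4,"gripper": -1}
    - {"rx": 0,"ry": 0,"rz": 0,"dx": 0,"dy": 0,"dz": 0,"gripper": -1}

```text
clock: 16.62
tcp_pos: [0.5326, -0.2069, 0.1149]
orientation: [-2.334, -2.102, 0.001]
contact_force: [-0.1, 0.1, -1.2]
grip_width: 0.01
gripper_force: 78.3
```

step_arm:
  moves:
    - {"rx": 0,"ry": 0,"rz": 0,"dx": 0.2,"dy": 0.5,"dz": 3,"gripper": -1}
    - {"rx": 0,"ry": 0,"rz": 0,"dx": 0,"dy": 0,"dz": 3,"gripper": -1}
    - {"rx": 0,"ry": 0,"rz": 0,"dx": 0,"dy": 0,"dz": 3,"gripper": -1}
    - {"rx": 0,"ry": 0,"rz": 0,"dx": 0,"dy": 0,"dz": 0,"gripper": -1}

```text
clock: 17.12
tcp_pos: [0.5332, -0.2068, 0.1061]
orientation: [-2.334, -2.102, 0.0]
contact_force: [0.2, -0.2, -0.8]
grip_width: 0.0102
gripper_force: 78.3
```

step_arm:
  moves:
    - {"rx": 0,"ry": 0,"rz": 0,"dx": 0,"dy": 0,"dz": 3,"gripper": -1}
    - {"rx": 0,"ry": 0,"rz": 0,"dx": 0,"dy": 0,"dz": 2,"gripper": -1}
    - {"rx": 0,"ry": 0,"rz": 0,"dx": 0,"dy": 0,"dz": 1,"gripper": -1}
    - {"rx": 0,"ry": 0,"rz": 0,"dx": 0,"dy": 0,"dz": 0,"gripper": -1}

```text
clock: 17.62
tcp_pos: [0.5334, -0.2068, 0.1003]
orientation: [-2.335, -2.102, 0.0]
contact_force: [-0.3, 0.1, -0.3]
grip_width: 0.0101
gripper_force: 78.3
```

step_arm:
  moves:
    - {"rx": 0,"ry": 0,"rz": 0,"dx": 0,"dy": 0,"dz": 1,"gripper": -1}
    - {"rx": 0,"ry": 0,"rz": 0,"dx": 0,"dy": 0,"dz": 0.4,"gripper": -1}
    - {"rx": 0,"ry": 0,"rz": 0,"dx": 0,"dy": 0,"dz": 0,"gripper": -1}

```text
clock: 18.0
tcp_pos: [0.5334, -0.2068, 0.099]
orientation: [2.335, 2.102, 0.0]
contact_force: [0.5, 0.1, -0.7]
grip_width: 0.0103
gripper_force: 78.3
```

step_arm:
  moves:
    - {"rx": 0,"ry": 0,"rz": 0,"dx": 0,"dy": 0,"dz": 0.4,"gripper": -1}
    - {"rx": 0,"ry": 0,"rz": 0,"dx": 0,"dy": 0,"dz": 0,"gripper": -1}

```text
clock: 18.25
tcp_pos: [0.5335, -0.2069, 0.0988]
orientation: [2.335, 2.102, 0.0]
contact_force: [0.1, -0.4, 0.3]
grip_width: 0.0099
gripper_force: 78.6
```

step_arm:
  moves:
    - {"rx": 0,"ry": 0,"rz": 0,"dx": 0,"dy": 0,"dz": 0,"gripper": -0.6}
    - {"rx": 0,"ry": 0,"rz": 0,"dx": 0,"dy": 0,"dz": 0,"gripper": -0.4}
    - {"rx": 0,"ry": 0,"rz": 0,"dx": 0,"dy": 0,"dz": 0,"gripper": 0}
    - {"rx": 0,"ry": 0,"rz": 0,"dx": 0,"dy": 0,"dz": 0,"gripper": 0.5}
    - {"rx": 0,"ry": 0,"rz": 0,"dx": 0,"dy": 0,"dz": 0,"gripper": 0.5}
    - {"rx": 0,"ry": 0,"rz": 0,"dx": 0,"dy": 0,"dz": -20,"gripper": 0.5}
    - {"rx": 0,"ry": 0,"rz": 0,"dx": 0,"dy": 0,"dz": -40,"gripper": 0.5}
    - {"rx": 0,"ry": 0,"rz": 0,"dx": 0,"dy": 0,"dz": -50,"gripper": 0.8}
    - {"rx": 0,"ry": 0,"rz": 0,"dx": 0,"dy": 0,"dz": -20,"gripper": 0.8}
    - {"rx": 0,"ry": 0,"rz": 0,"dx": 0,"dy": 0,"dz": 0,"gripper": 0.8}
    - {"rx": 0,"ry": 0,"rz": 0,"dx": 0,"dy": 0,"dz": 0,"gripper": 0.8}

```text
clock: 19.62
tcp_pos: [0.5327, -0.2066, 0.2275]
orientation: [-2.334, -2.101, 0.001]
contact_force: [-0.6, 0.6, 0.1]
grip_width: 0.0772
gripper_force: 0.0
```

```bash
python3 - <<'E'
from h import *
o=r.get_obs();t=o["tcp_pos"];print(t,o["contact_force"],o["grip_width"])
c,im=snap("w7");print(proj(c,[.5338,-.2062,.119]))
s=r.grab_frame("scene");cv2.imwrite("pics/s7.png",s);d=r.grab_frame("side");cv2.imwrite("pics/d7.png",d)
for n,a in(("scene",s),("side",d)):
    b=cv2.imread(f"pics/{n}0.png"); u=(290,258) if n=="scene" else (289,230)
    sl=np.s_[u[1]-28:u[1]+28,u[0]-25:u[0]+25]; print(n,cv2.absdiff(a,b)[sl].mean())
# end face: brightest compact
u=proj(c,[.5338,-.2062,.119]).astype(int);x,y=u-20;h=cv2.cvtColor(im[y:y+40,x:x+40],cv2.COLOR_BGR2HSV);m=((h[...,1]<70)&(h[...,2]>60)).astype(np.uint8)
n,l,st,ce=cv2.connectedComponentsWithStats(m);print(st[1:]+[x,y,0,0,0])
A=lambda im,sl:cv2.resize(im[sl],(400,400),interpolation=cv2.INTER_CUBIC)
cv2.imwrite("pics/c7.png",np.hstack([A(im,np.s_[u[1]-60:u[1]+60,u[0]-60:u[0]+60]),A(d,np.s_[190:270,250:330])]))
M=R.from_rotvec(o["orientation"]).as_matrix()
w=np.array([.5061,.0701])+.033*M[:2,0];print("wheel",w,M.T@(np.array([*w,.055])-t)*1000)
E
```

```text
[ 0.53274299 -0.20659236  0.22750101] [-0.55079145  0.57277402  0.10911795] 0.07715291456288763
[287.22895838 218.29440976]
scene 16.23297619047619
side 14.980833333333333
[[273 198  24  40 609]]
wheel [0.5095465  0.10291953] [305.34714965 -55.11034836 172.67962478]
```

step_arm:
  grip_force: 20
  moves:
    - {"rx": 0,"ry": 0,"rz": 0,"dx": 30,"dy": -5,"dz": 0,"gripper": 1}
    - {"rx": 0,"ry": 0,"rz": 0,"dx": 45,"dy": -8,"dz": 0,"gripper": 1}
    - {"rx": 0,"ry": 0,"rz": 0,"dx": 45,"dy": -8,"dz": 0,"gripper": 1}
    - {"rx": 0,"ry": 0,"rz": 0,"dx": 45,"dy": -8,"dz": 0,"gripper": 1}
    - {"rx": 0,"ry": 0,"rz": 0,"dx": 45,"dy": -8,"dz": 0,"gripper": 1}
    - {"rx": 0,"ry": 0,"rz": 0,"dx": 45,"dy": -8,"dz": 0,"gripper": 1}
    - {"rx": 0,"ry": 0,"rz": 0,"dx": 30,"dy": -6,"dz": 0,"gripper": 1}
    - {"rx": 0,"ry": 0,"rz": 0,"dx": 20,"dy": -4,"dz": 0,"gripper": 1}
    - {"rx": 0,"ry": 0,"rz": 0,"dx": 0,"dy": 0,"dz": 30,"gripper": 1}
    - {"rx": 0,"ry": 0,"rz": 0,"dx": 0,"dy": 0,"dz": 30,"gripper": 1}
    - {"rx": 0,"ry": 0,"rz": 0,"dx": 0,"dy": 0,"dz": 20,"gripper": 1}
    - {"rx": 0,"ry": 0,"rz": 0,"dx": 0,"dy": 0,"dz": 0,"gripper": 1}
    - {"rx": 0,"ry": 0,"rz": 0,"dx": 0,"dy": 0,"dz": 0,"gripper": 1}

```text
clock: 21.4
tcp_pos: [0.5109, 0.1023, 0.149]
orientation: [2.335, 2.102, 0.0]
contact_force: [0.2, 0.9, 0.3]
grip_width: 0.0855
gripper_force: 0.0
```

```bash
python3 - <<'E'
from h import *
o=r.get_obs();t=o["tcp_pos"];c,im=snap("w8");M=R.from_rotvec(o["orientation"]).as_matrix()
w=np.array([.5095,.1029]);print(t,M.T@(np.array([*w,.069])-t)*1000,proj(c,[*w,.077]))
# wheel: dark region extents
g=cv2.cvtColor(im,cv2.COLOR_BGR2GRAY);u=proj(c,[*w,.07]).astype(int)
for row in range(u[1]-35,u[1]+40,6): 
    k=np.nonzero(g[row,u[0]-70:u[0]+70]<70)[0]+u[0]-70; print(row,(k.min(),k.max(),len(k)) if len(k) else None)
E
```

```text
[0.51090631 0.10229514 0.14895942] [ 0.44151239 -1.48288885 79.95910054] [282.71124654 238.53421331]
199 (np.int64(242), np.int64(340), 77)
205 (np.int64(227), np.int64(339), 94)
211 (np.int64(227), np.int64(339), 78)
217 (np.int64(228), np.int64(339), 86)
223 (np.int64(228), np.int64(339), 112)
229 (np.int64(228), np.int64(338), 111)
235 (np.int64(220), np.int64(338), 111)
241 (np.int64(229), np.int64(338), 101)
247 (np.int64(229), np.int64(337), 92)
253 (np.int64(229), np.int64(337), 36)
259 (np.int64(229), np.int64(337), 37)
265 (np.int64(230), np.int64(336), 37)
271 (np.int64(230), np.int64(336), 51)
```

step_arm:
  moves:
    - {"rx": 0,"ry": 0,"rz": 0,"dx": 0.4,"dy": -1.5,"dz": 25,"gripper": 1}
    - {"rx": 0,"ry": 0,"rz": 0,"dx": 0,"dy": 0,"dz": 25,"gripper": 1}
    - {"rx": 0,"ry": 0,"rz": 0,"dx": 0,"dy": 0,"dz": 20,"gripper": 1}
    - {"rx": 0,"ry": 0,"rz": 0,"dx": 0,"dy": 0,"dz": 15,"gripper": 1}
    - {"rx": 0,"ry": 0,"rz": 0,"dx": 0,"dy": 0,"dz": 0,"gripper": 1}
    - {"rx": 0,"ry": 0,"rz": 0,"dx": 0,"dy": 0,"dz": 0,"gripper": 0.4}
    - {"rx": 0,"ry": 0,"rz": 0,"dx": 0,"dy": 0,"dz": 0,"gripper": 0.2}
    - {"rx": 0,"ry": 0,"rz": 0,"dx": 0,"dy": 0,"dz": 0,"gripper": 0}
    - {"rx": 0,"ry": 0,"rz": 0,"dx": 0,"dy": 0,"dz": 0,"gripper": -0.2}
    - {"rx": 0,"ry": 0,"rz": 0,"dx": 0,"dy": 0,"dz": 0,"gripper": -0.2}
    - {"rx": 0,"ry": 0,"rz": 0,"dx": 0,"dy": 0,"dz": 0,"gripper": -0.2}

```text
clock: 22.82
tcp_pos: [0.5094, 0.103, 0.0645]
orientation: [2.335, 2.102, 0.001]
contact_force: [-1.9, -0.6, 5.6]
grip_width: 0.043
gripper_force: 19.6
```

step_arm:
  moves:
    - {"rx": 0,"ry": 0,"rz": 0,"dx": 2,"dy": 0,"dz": 0,"gripper": -0.2}
    - {"rx": 0,"ry": 0,"rz": 0,"dx": 3,"dy": 0,"dz": 0,"gripper": -0.2}
    - {"rx": 0,"ry": 0,"rz": 0,"dx": 3,"dy": 0,"dz": 0,"gripper": -0.2}
    - {"rx": 0,"ry": 0,"rz": 0,"dx": 3,"dy": 0,"dz": 0,"gripper": -0.2}
    - {"rx": 0,"ry": 0,"rz": 0,"dx": 0,"dy": 0,"dz": 0,"gripper": -0.2}

```text
clock: 23.45
tcp_pos: [0.5106, 0.1137, 0.0644]
orientation: [2.335, 2.101, 0.001]
contact_force: [-1.0, -0.4, 5.6]
grip_width: 0.0434
gripper_force: 19.6
```

step_arm:
  moves:
    - {"rx": 0,"ry": 0,"rz": 0,"dx": 3,"dy": 0,"dz": 0,"gripper": -0.2}
    - {"rx": 0,"ry": 0,"rz": 0,"dx": 3,"dy": 0,"dz": 0,"gripper": -0.2}
    - {"rx": 0,"ry": 0,"rz": 0,"dx": 3,"dy": 0,"dz": 0,"gripper": -0.2}
    - {"rx": 0,"ry": 0,"rz": 0,"dx": 3,"dy": 0,"dz": 0,"gripper": -0.2}
    - {"rx": 0,"ry": 0,"rz": 0,"dx": 3,"dy": 0,"dz": 0,"gripper": -0.2}
    - {"rx": 0,"ry": 0,"rz": 0,"dx": 3,"dy": 0,"dz": 0,"gripper": -0.2}
    - {"rx": 0,"ry": 0,"rz": 0,"dx": 0,"dy": 0,"dz": 0,"gripper": -0.2}

```text
clock: 24.32
tcp_pos: [0.5125, 0.1316, 0.0645]
orientation: [2.334, 2.102, 0.001]
contact_force: [-1.7, -1.5, 6.0]
grip_width: 0.0433
gripper_force: 19.6
```

step_arm:
  moves:
    - {"rx": 0,"ry": 0,"rz": 0,"dx": 1.5,"dy": 0,"dz": 0,"gripper": -0.2}
    - {"rx": 0,"ry": 0,"rz": 0,"dx": 1.5,"dy": 0,"dz": 0,"gripper": -0.2}
    - {"rx": 0,"ry": 0,"rz": 0,"dx": 1,"dy": 0,"dz": 0,"gripper": -0.2}
    - {"rx": 0,"ry": 0,"rz": 0,"dx": 0,"dy": 0,"dz": 0,"gripper": -0.2}

```text
clock: 24.82
tcp_pos: [0.5129, 0.1353, 0.0644]
orientation: [2.335, 2.101, 0.001]
contact_force: [-1.3, -0.5, 5.3]
grip_width: 0.0433
gripper_force: 19.7
```

step_arm:
  moves:
    - {"rx": 0,"ry": 0,"rz": 0,"dx": 1,"dy": 0,"dz": 0,"gripper": -0.2}
    - {"rx": 0,"ry": 0,"rz": 0,"dx": 1,"dy": 0,"dz": 0,"gripper": -0.2}
    - {"rx": 0,"ry": 0,"rz": 0,"dx": 0,"dy": 0,"dz": 0,"gripper": -0.2}

```text
clock: 25.2
tcp_pos: [0.5131, 0.1368, 0.0644]
orientation: [2.335, 2.101, -0.0]
contact_force: [-0.9, -2.0, 6.2]
grip_width: 0.0432
gripper_force: 19.7
```

step_arm:
  moves:
    - {"rx": 0,"ry": 0,"rz": 0,"dx": 1,"dy": 0,"dz": 0,"gripper": -0.2}
    - {"rx": 0,"ry": 0,"rz": 0,"dx": 0.5,"dy": 0,"dz": 0,"gripper": -0.2}
    - {"rx": 0,"ry": 0,"rz": 0,"dx": 0,"dy": 0,"dz": 0,"gripper": -0.2}

```text
clock: 25.58
tcp_pos: [0.5132, 0.1369, 0.0644]
orientation: [2.335, 2.099, -0.002]
contact_force: [-2.7, -5.3, 7.4]
grip_width: 0.0433
gripper_force: 19.8
```

step_arm:
  moves:
    - {"rx": 0,"ry": 0,"rz": 0,"dx": -1,"dy": 0,"dz": 0,"gripper": 0.2}
    - {"rx": 0,"ry": 0,"rz": 0,"dx": 0,"dy": 0,"dz": 0,"gripper": 0.6}
    - {"rx": 0,"ry": 0,"rz": 0,"dx": 0,"dy": 0,"dz": 0,"gripper": 1}
    - {"rx": 0,"ry": 0,"rz": 0,"dx": 0,"dy": 0,"dz": 0,"gripper": 1}
    - {"rx": 0,"ry": 0,"rz": 0,"dx": 0,"dy": 0,"dz": 0,"gripper": 1}
    - {"rx": 0,"ry": 0,"rz": 0,"dx": 0,"dy": 0,"dz": -15,"gripper": 1}
    - {"rx": 0,"ry": 0,"rz": 0,"dx": 0,"dy": 0,"dz": -30,"gripper": 1}
    - {"rx": 0,"ry": 0,"rz": 0,"dx": 0,"dy": 0,"dz": -45,"gripper": 1}
    - {"rx": 0,"ry": 0,"rz": 0,"dx": 0,"dy": 0,"dz": -50,"gripper": 1}
    - {"rx": 0,"ry": 0,"rz": 0,"dx": 0,"dy": 0,"dz": -50,"gripper": 1}
    - {"rx": 0,"ry": 0,"rz": 0,"dx": -45,"dy": 30,"dz": 0,"gripper": 1}
    - {"rx": 0,"ry": 0,"rz": 0,"dx": -45,"dy": 40,"dz": 0,"gripper": 1}
    - {"rx": 0,"ry": 0,"rz": 0,"dx": -35,"dy": 40,"dz": 0,"gripper": 1}
    - {"rx": 0,"ry": 0,"rz": 0,"dx": -25,"dy": 30,"dz": 0,"gripper": 1}
    - {"rx": 0,"ry": 0,"rz": 0,"dx": 0,"dy": 0,"dz": 0,"gripper": 1}
    - {"rx": 0,"ry": 0,"rz": 0,"dx": 0,"dy": 0,"dz": 0,"gripper": 1}

```text
clock: 27.58
tcp_pos: [0.6359, -0.0248, 0.254]
orientation: [-2.333, -2.102, -0.001]
contact_force: [-0.7, 0.3, -1.0]
grip_width: 0.0853
gripper_force: 0.0
```

```bash
python3 - <<'E'
from h import *
o=r.get_obs();print(o["clock"],o["tcp_pos"],o["contact_force"])
s=r.grab_frame("scene");d=r.grab_frame("side");c,w=snap("w9")
print(proj(c,[.5130,.1369,.077]))
A=lambda im,sl:cv2.resize(im[sl],(400,300),interpolation=cv2.INTER_CUBIC)
cv2.imwrite("pics/fin.png",np.vstack([np.hstack([A(s,np.s_[160:310,150:350]),A(d,np.s_[145:295,140:340])]),np.hstack([A(cv2.imread("pics/scene0.png"),np.s_[160:310,150:350]),A(w,np.s_[0:300,0:400])])]))
E
```

```text
27.575 [ 0.63589416 -0.02481805  0.25404156] [-0.69612869  0.27805114 -1.03119171]
[92.28550408 -6.00215685]
```

View pics/fin.png

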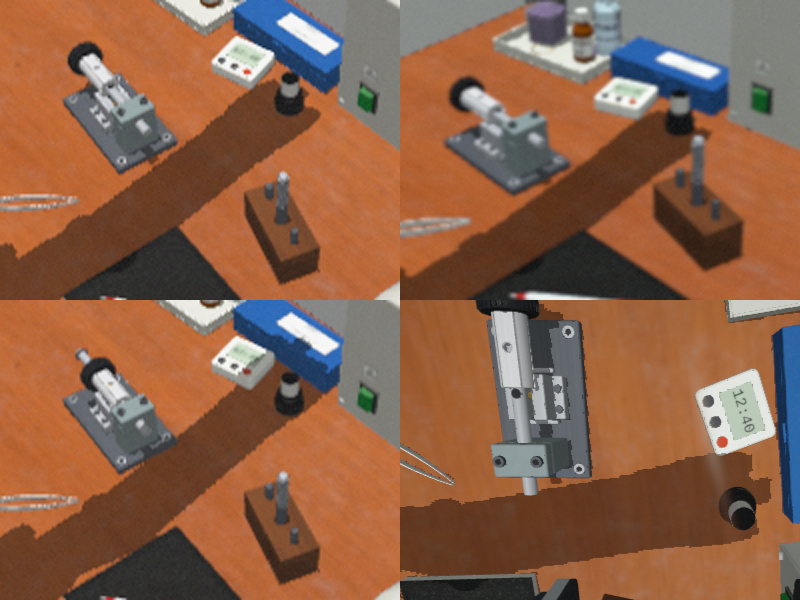

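The drift stands upright in the stand, and its top matches the first picture. The wheel and hub are at the outer end of the shaft, with the bare shaft hole showing at about (515,393) in the composite. The pin is down in the slot, and the bystanders have not moved.

```bash
python3 -c "
from bench import r
print(r.hand_in())"
```

```text
the job is handed in; nothing more can be done
None
```

The pin is pressed out into the slot, the drift is back upright in its stand, the handwheel is slid out to the retaining ring, and the job was handed in at about 28 s; no verdict was returned.

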